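# Snap the damp-proof tablet box shut

### The arm

A 6-joint arm with a two-finger parallel gripper is mounted at the origin on the work surface. World frame = base frame: x ahead of the robot, y to its left, z up, the work surface at z = 0. Lengths are in m, angles in rad, forces in N, time in s.
With the tool pointing down it reaches from about 0.3 to 0.775 m from the base axis. Payload 14.6 kg.
Tool frame: the origin (TCP) lies midway between the tips of the shut fingers; the grasp point (between the pads) lies 19 mm behind it; x points along the fingers, y is the direction in which the jaws open and shut, and the axes are right-handed (so a half turn about x gives the same grasp; the last joint's range is limited). The gripper opens to 85 mm and grips with 20 to 120 N. Pads are 22 mm wide; open, the fingers measure 114 mm over their backs; the gripper's body (76 mm by 85 mm) begins 54 mm behind the grasp point. The pads swing forward as they close: fully open they stand 13 mm farther back than shut.
Start: joints at [-1.201, 0.3, 1.521, -0, 1.321, -0.067], TCP at [0.233, -0.498, 0.231] pointing down, gripper open.
Joint ranges: [-3.03, 3.03], [-0.79, 2.21], [0.23, 2.52], [-1.04, 4.18], [0, 3.07], [-2.55, 2.55]. Speed limits (rad/s): [2.22, 2.22, 2.57, 3.14, 3.14, 3.14].

### API

Orientations are given as a unit quaternion [w, x, y, z].
In Python, from cell import manip gives the robot as it stands.
- The arm moves only by the tool drive_tool, never from a script. Its argument "steps" is a list of rows, each an object with "translation": the shift along the tool's x, y, z in cm, a list of three; "rotation": the turn, a rotation vector about the tool's x, y, z in degrees, a list of three; "grip": the finger opening in cm, from 0 to 8.54. In form: [{"translation": [tx, ty, tz], "rotation": [rx, ry, rz], "grip": grip}, ...]. A call has exactly 5 rows; each row shifts and turns the pose as measured when the row begins, along the tool's axes as they then stand; what a row does not reach is not made up. A row lasts 1/10 s, in which the tool goes at most 50 mm and 8.59 degrees, less where a joint would pass 70% of its speed; a pose out of reach is approached as far as the arm can. A call is refused whole if a number of a shift passes 5 or a number of a turn 8.59, either way. A call with a gripper value outside its range is refused whole. The fingers move at their own pace and stop on an object; "force" is the grip in N (left out, the last holds). Time passes only in rows, so rows that do not move let the fingers close, or fill a call up. It gives the time, the measured TCP pose, the force and the opening at its end, in the units of the state.
- manip.get_obs(): the state, without advancing time (a new reading comes with each control period).
- manip.get_image(name): name is "scene" or "side" or "wrist"; returns a dict with "img" (384x512x3 uint8, red, green, blue), "fov_y" (degrees; the focal length in pixels is half the picture's height over the tangent of half this angle, whatever the lens; pixels are square), "cx", "cy" (the principal point, pixels), "T" (4x4, takes a point from camera to world coordinates). Camera axes: x right, y down, z forward; pixel columns grow to the right and rows downward; lengths in m; the calibration is good to about 2 mm. A picture is of the moment at which its call begins. There is no depth.
- manip.job_done(): hands the job in, once; it reports no verdict.
The state is a dict: "t": time; "joint_positions": joint angles; "joint_velocities": joint speeds; "joint_efforts": joint torques, N m; "eef_pos": TCP position; "eef_rot": TCP orientation; "contact_force": force on the tool from outside, world axes, zero at the start; "ft_torque": the same for the moment, N m; "gripper_width": opening from 0.0 (shut) to 1.0 (fully open).
Only numpy, scipy, OpenCV 4.12 (cv2) and the standard library are available. Lean on these libraries where they do the work, as an engineer would, in place of code of your own. Each camera call takes 0.05 s, during which the arm holds its last target. There are 200 camera calls.

### The job

Close the screwed-down storage box tight against the damp: first press its raised lid fully home while all four side clips are still open, then flip each of the four clips down until it snaps and stays shut against the side. Use no more than a firm hand push, let go at the end, and leave the spray bottle, the canister and the organiser tray where they stand.

Things in the scene. Friction and masses are not known exactly. Their poses are not given: they have to be found in the camera images.
- box: White plastic storage box, screwed to the shelf (it cannot move). Tub 120 mm along its own x, 160 mm along its own y, 92 mm high; a foot flange 5 mm thick sticks out 12 mm at the two x sides. Origin at the centre of its underside on the shelf, z up.
- lid (a joint): Height of the lid above its seat, m: 0 is fully home, 0.010 the most. It slides straight up and down on a stiff rubber gasket that needs about 12 N of push (the more so the faster), stays where it is left, and stops hard at 0.
- lid_top (a point): Centre of the flat top of the lid, the place to press; 106 mm above the shelf when home. The lid is 126 x 166 mm, 14 mm thick, and reaches 3 mm past the tub on all sides.
- clip_near (a joint): Angle of the clip on the box's -x side, rad: 0 shut (hanging flat along the side), 1.57 standing straight out level, more leans upward, 2.1 the most. All four clips are alike: a stiff grey plastic flap, 50 mm wide, 34 mm long, 6 mm thick, hinged on the lid's edge at the middle of its side. A light touch (1 to 2 N) swings it until it meets its catch.
- clip_near_edge (a point): Middle of the free edge of the -x clip. Each clip's hinge line is 5 mm outside the tub's wall and 100 mm above the shelf when the lid is home (it rides with the lid). Shut, the flap's outer face is 12 mm outside the wall and its free edge 66 mm above the shelf.
- clip_far (a joint): Angle of the clip on the box's +x side, as clip_near. Every clip has a weak spring that swings it out again if it has not snapped. Pushed inward at its free edge it meets a sprung catch on the tub's wall at about 0.33 rad, needs about 10 N until about 0.15 rad, then snaps to 0 and stays. With the lid still raised it misses the catch and only lifts the lid. The flaps are slippery.
- clip_far_edge (a point): Middle of the free edge of the +x clip.
- clip_left (a joint): Angle of the clip on the box's +y side, as clip_near.
- clip_left_edge (a point): Middle of the free edge of the +y clip.
- clip_right (a joint): Angle of the clip on the box's -y side, as clip_near.
- clip_right_edge (a point): Middle of the free edge of the -y clip.
- spray_bottle: Orange spray bottle with a white trigger head, 74 mm diameter, 215 mm high, standing loose; origin at the centre of its foot. Leave alone.
- canister: Small aluminium canister with twist cap, 62 mm diameter, 100 mm high, loose; origin at the centre of its foot. Leave alone.
- organiser: White drawer organiser tray, 130 x 220 x 45 mm, loose; origin at the centre of its underside. Leave alone.
Mind the look-alikes: they are no part of the job. Of the things that look like the box, the largest one is meant.

How it is judged:
On the way:
1. the lid is pressed home (within 1.5 mm) with all four clips still open (over 0.6 rad) (value of joint lid below 0.0015 m and value of joint each of clip_near, clip_far, clip_left, clip_right above 0.6 rad), for 0.2 s.
At the end, for the whole second after the job is handed in: The lid is home within 1.5 mm and all four clips are snapped shut (each under 0.1 rad) and stay so by themselves (value of joint lid below 0.0015 m and value of joint each of clip_near, clip_far, clip_left, clip_right below 0.1 rad); the robot touches nothing.
It fails at once if the box, its lid or a clip is pushed with more than 80 N (contact force between box and anything else above 80 N).
It fails at once if the spray bottle is moved over 30 mm or tipped (distance of spray_bottle from where it was at the start of the episode above 0.03 m or angle between spray_bottle's own z axis and vertical above 0.3 rad).
It fails at once if the canister is moved over 30 mm or tipped (distance of canister from where it was at the start of the episode above 0.03 m or angle between canister's own z axis and vertical above 0.3 rad).
It fails at once if the organiser tray is moved over 30 mm or tipped (distance of organiser from where it was at the start of the episode above 0.03 m or angle between organiser's own z axis and vertical above 0.3 rad).
It also fails if it takes over 59 s, if anything falls off the work surface, if the arm or the gripper's body presses on something with over 40 N, if the wrist force passes 120 N, or if a joint passes its speed limit or range.

## Working session

There is one attempt and no reset: what is moved stays moved. The work goes in short steps, Python scripts to look and compute and a tool call to move; the robot and the scene stay as the last step left them, time stands still between calls to the robot, and variables do not carry over. Pictures are saved under pics/ and viewed, about 8 in all and at most 12, crops included, and the job is handed in when it is done.

Besides the shell and the picture viewer there is one more tool, called as name(argument=value, ...) on one line, values as JSON. drive_tool: Moves the arm, as the interface text tells. Its arguments: {"type":"object","properties":{"steps":{"type":"array","items":{"type":"object","properties":{"translation":{"type":"array","items":{"type":"number"}},"rotation":{"type":"array","items":{"type":"number"}},"grip":{"type":"number"}}}},"force":{"type":"number"}},"required":["steps"]}

```bash
mkdir -p pics; ls; python3 - <<'E'
from cell import manip
import cv2,numpy as np
o=manip.get_obs();print(o)
for n in ["scene","side"]:
    d=manip.get_image(n);print(n,d["fov_y"],d["cx"],d["cy"],d["T"].tolist() if hasattr(d["T"],"tolist") else d["T"])
    cv2.imwrite(f"pics/{n}0.png",cv2.resize(d["img"][:,:,::-1],(800,600),interpolation=cv2.INTER_CUBIC))
    np.savez(f"pics/{n}0.npz",**d)
E
```

```text
pics
{'t': 0.0, 'joint_positions': array([-1.20059161e+00,  3.00507276e-01,  1.52155938e+00, -3.69011316e-05,
        1.32072270e+00, -6.65648619e-02]), 'joint_velocities': array([-0.00135516,  0.00057418,  0.00212003,  0.00092151,  0.00183895,
        0.0008101 ]), 'joint_efforts': array([ 1.22975944e-03, -5.43495941e+01, -3.61793268e+01,  4.87975979e-05,
        4.03500890e-03, -6.71268566e-06]), 'eef_pos': array([ 0.23258131, -0.49814901,  0.23071065]), 'eef_rot': array([-0.15278366, -0.69023474, -0.1536163 ,  0.69038771]), 'contact_force': array([-0.17249561,  0.14782851,  0.47067394]), 'ft_torque': array([-0.04985817, -0.05458861, -0.03884396]), 'gripper_width': 0.9998774318029554}
scene 56.92955305136469 258.6664958589363 191.69729846909334 [[0.5935385031064397, 0.5607421418615475, -0.5773043353991819, 1.2317981963475786], [0.8046227622206089, -0.42873868700539003, 0.4108105996458365, -0.49823893567453487], [-0.01715388721673155, -0.7083441173648712, -0.7056588095871384, 0.9196195014189408], [0.0, 0.0, 0.0, 1.0]]
side 48.458514477339804 256.5206784241286 189.17857631665905 [[-0.9334718519677231, -0.27169245865768266, 0.23412285128216895, 0.23671513500361982], [-0.35838047901362113, 0.6812761740216893, -0.6382994649632229, 0.8035463167884714], [0.01391883062317634, -0.6797396432597648, -0.7333214053436399, 1.0050418902279732], [0.0, 0.0, 0.0, 1.0]]
```

View pics/scene0.png

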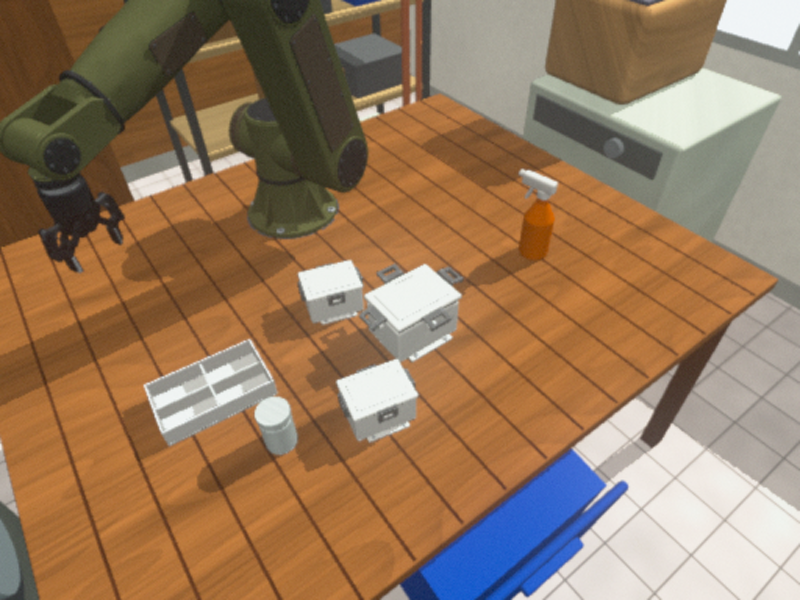

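View pics/side0.png

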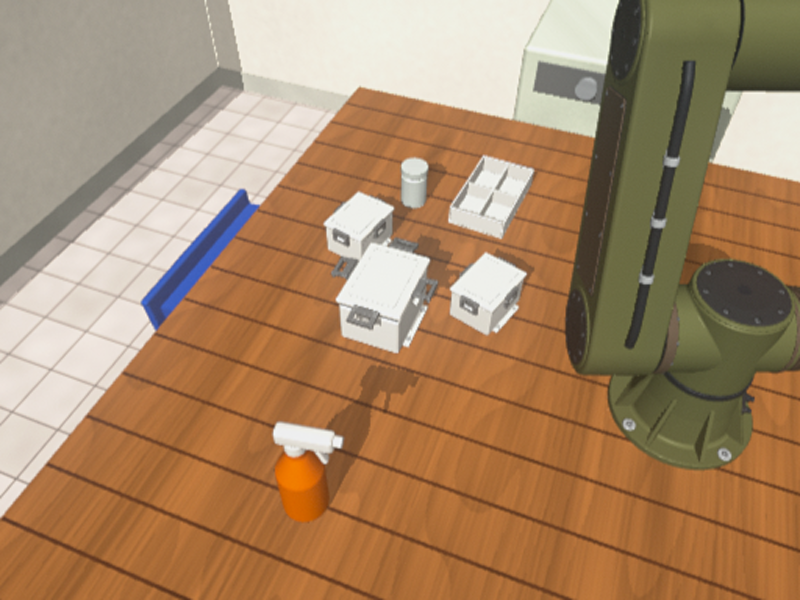

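Three white boxes appear in the scene picture, at (331,292), (412,312) and (378,400). The one at (412,312), seen at (385,297) in the side picture, is the largest and the only one with its clips standing out. I'll confirm that in one enlarged crop.

```bash
python3 - <<'E'
import cv2,numpy as np
a=np.load("pics/scene0.npz")["img"][:,:,::-1][160:235,180:310]
b=np.load("pics/side0.npz")["img"][:,:,::-1][140:230,200:300]
A=cv2.resize(a,None,fx=6,fy=6,interpolation=cv2.INTER_CUBIC)[:, :]
B=cv2.resize(b,None,fx=6,fy=6,interpolation=cv2.INTER_CUBIC)
# separate: scene crop x 225..300 y165..235 ; side crop x 200..290 y 145..225
A=cv2.resize(np.load("pics/scene0.npz")["img"][165:240,225:300,::-1],(400,400),interpolation=cv2.INTER_CUBIC)
B=cv2.resize(np.load("pics/side0.npz")["img"][148:228,208:288,::-1],(400,400),interpolation=cv2.INTER_CUBIC)
cv2.imwrite("pics/crop1.png",np.hstack([A,B]))
E
```

```text
(no output)
```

View pics/crop1.png

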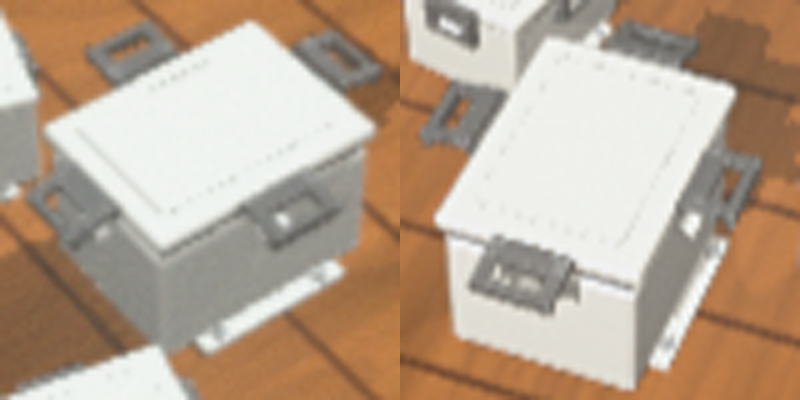

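```bash
cat > fit.py <<'E'
import numpy as np
from scipy.optimize import least_squares
def load(n):
    d=np.load(f"pics/{n}.npz");f=192/np.tan(np.radians(float(d["fov_y"]))/2);return d,f
def proj(d,f,P):
    T=d["T"];p=(np.asarray(P)-T[:3,3])@T[:3,:3];return np.c_[f*p[:,0]/p[:,2]+d["cx"],f*p[:,1]/p[:,2]+d["cy"]]
def ray(n,uv,z):
    d,f=load(n);T=d["T"];v=T[:3,:3]@[(uv[0]-d["cx"])/f,(uv[1]-d["cy"])/f,1];return T[:3,3]+v*(z-T[2,3])/v[2]
E
python3 - <<'E'
from fit import *
s=np.array([[45,130],[250,22],[375,128],[163,250]])/5.3333+[225,165]-.4
t=np.array([[148,40],[335,90],[233,285],[37,222]])/5+[208,148]-.4
for z in(.106,.116):
  print(z,[ray("scene0",u,z)[:2].round(3).tolist() for u in s],[ray("side0",u,z)[:2].round(3).tolist() for u in t])
z=.112
A=np.array([ray("scene0",u,z)[:2] for u in s]);
def corners(p): 
    c,sn=np.cos(p[2]),np.sin(p[2]);L=np.array([[1,1],[1,-1],[-1,-1],[-1,1]])*[.063,.083]
    return np.c_[L@np.array([[c,sn],[-sn,c]])+p[:2],np.full(4,p[3])]
from itertools import product
best={}
def res(p):
    o=[]
    for n,m in(("scene0",s),("side0",t)):
        q=proj(*load(n),corners(p));D=np.linalg.norm(q[:,None]-m,axis=2);j=D.argmin(0);o.append((q[j]-m).ravel())
    return np.concatenate(o)
for y0 in np.arange(-1.5,1.6,.3):
    r=least_squares(res,[*A.mean(0),y0,z],diff_step=1e-5);print(r.cost.round(2),r.x.round(4))
    if r.cost<best.get('c',1e9):best=dict(c=r.cost,r=r)
print(res(best['r'].x).round(1))
# other things
for nm,n,u,z in[("bottle",'side0',(303,512),0),("can",'side0',(413,205),0),("cantop",'scene0',(273,410),.1),("org",'scene0',(210,385),.045)]:
    print(nm,ray(n,np.array(u)*.64,z).round(3))
E
```

```text
0.106 [[0.505, -0.084], [0.502, 0.078], [0.627, 0.078], [0.629, -0.084]] [[0.63, -0.089], [0.508, -0.09], [0.509, 0.078], [0.63, 0.075]]
0.116 [[0.514, -0.089], [0.511, 0.071], [0.634, 0.071], [0.637, -0.09]] [[0.626, -0.079], [0.505, -0.08], [0.506, 0.086], [0.625, 0.083]]
246.87 [ 0.568  -0.0048 -1.6529  0.1076]
246.87 [ 0.568  -0.0048 -1.6529  0.1076]
246.87 [ 0.568  -0.0048 -1.6529  0.1076]
2.76 [ 0.568  -0.0044  0.001   0.1084]
2.76 [ 0.568  -0.0044  0.001   0.1084]
2.76 [ 0.568  -0.0044  0.      0.1084]
2.76 [ 0.568  -0.0044  0.001   0.1084]
2.76 [ 0.568  -0.0044  0.001   0.1084]
246.87 [ 0.568  -0.0048  1.4887  0.1076]
246.87 [ 0.568  -0.0048  1.4887  0.1076]
246.87 [ 0.568  -0.0048  1.4887  0.1076]
[-0.9 -0.   0.6 -0.1  1.   0.1 -0.4  0.3 -0.5 -0.3  0.6  0.2  1.2 -0.
 -1.   0.2]
bottle [0.534 0.42  0.   ]
can [ 0.635 -0.353  0.   ]
cantop [ 0.643 -0.367  0.1  ]
org [ 0.476 -0.431  0.045]
```

The crop shows the box with its lid raised and all four grey clips out. The fitted lid is centred at (0.568, -0.004) with yaw about 0, and the corner residuals are about 1 px or less. The canister, tray and bottle are well clear. I'll turn the tool to line up with the world axes, shut the fingers and move over the lid.

drive_tool(steps=[{"translation": [0, 0, 0], "rotation": [8.3, 0, 0], "grip": 0}, {"translation": [0, 0, 0], "rotation": [8.3, 0, 0], "grip": 0}, {"translation": [0, 0, 0], "rotation": [8.3, 0, 0], "grip": 0}, {"translation": [0, -4, -2.7], "rotation": [0, 0, 0], "grip": 0}, {"translation": [0, -4, -2.7], "rotation": [0, 0, 0], "grip": 0}])

```text
t: 0.6
eef_pos: [0.286, -0.4193, 0.2284]
eef_rot: [0.009, -0.706, 0.006, 0.708]
contact_force: [1.0, -0.0, 0.2]
gripper_width: 0.145
```

drive_tool(steps=[{"translation": [0, -4, -2.7], "rotation": [0, 0, 0], "grip": 0}, {"translation": [0, -4, -2.7], "rotation": [0, 0, 0], "grip": 0}, {"translation": [0, -4, -2.7], "rotation": [0, 0, 0], "grip": 0}, {"translation": [0, -4, -2.7], "rotation": [0, 0, 0], "grip": 0}, {"translation": [0, -4, -2.7], "rotation": [0, 0, 0], "grip": 0}])

```text
t: 1.1
eef_pos: [0.4283, -0.2141, 0.228]
eef_rot: [0.011, -0.706, 0.007, 0.708]
contact_force: [0.1, -1.1, -0.3]
gripper_width: 0.001
```

drive_tool(steps=[{"translation": [0, -4, -2.7], "rotation": [-1, 0, 0], "grip": 0}, {"translation": [0, -4, -2.7], "rotation": [-0.4, 0, 0], "grip": 0}, {"translation": [0, -4, -2.7], "rotation": [0, 0, 0], "grip": 0}, {"translation": [0, -4, -2.7], "rotation": [0, 0, 0], "grip": 0}, {"translation": [0, -4, -2.7], "rotation": [0, 0, 0], "grip": 0}])

```text
t: 1.6
eef_pos: [0.5673, -0.0062, 0.228]
eef_rot: [0.002, -0.705, -0.002, 0.709]
contact_force: [0.5, -1.0, 0.6]
gripper_width: 0.004
```

drive_tool(steps=[{"translation": [4, 0, 0], "rotation": [0, 0, 0], "grip": 0}, {"translation": [3, 0, 0], "rotation": [0, 0, 0], "grip": 0}, {"translation": [1.5, 0, 0], "rotation": [0, 0, 0], "grip": 0}, {"translation": [1, 0, 0], "rotation": [0, 0, 0], "grip": 0}, {"translation": [0, 0, 0], "rotation": [0, 0, 0], "grip": 0}])

```text
t: 2.1
eef_pos: [0.5688, 0.0011, 0.1281]
eef_rot: [-0.001, -0.705, -0.005, 0.709]
contact_force: [-0.8, -0.0, -0.4]
gripper_width: -0.001
```

drive_tool(steps=[{"translation": [0.5, 0, 0], "rotation": [0, 0, 0], "grip": 0}, {"translation": [0.4, 0, 0], "rotation": [0, 0, 0], "grip": 0}, {"translation": [0.3, 0, 0], "rotation": [0, 0, 0], "grip": 0}, {"translation": [0.3, 0, 0], "rotation": [0, 0, 0], "grip": 0}, {"translation": [0.3, 0, 0], "rotation": [0, 0, 0], "grip": 0}])

```text
t: 2.6
eef_pos: [0.5701, 0.0006, 0.1125]
eef_rot: [-0.001, -0.707, -0.005, 0.707]
contact_force: [-5.6, 0.9, 11.5]
gripper_width: -0.002
```

drive_tool(steps=[{"translation": [0.3, 0, 0], "rotation": [0, 0, 0], "grip": 0}, {"translation": [0.3, 0, 0], "rotation": [0, 0, 0], "grip": 0}, {"translation": [0.3, 0, 0], "rotation": [0, 0, 0], "grip": 0}, {"translation": [0.3, 0, 0], "rotation": [0, 0, 0], "grip": 0}, {"translation": [0.3, 0, 0], "rotation": [0, 0, 0], "grip": 0}])

```text
t: 3.1
eef_pos: [0.5702, 0.0006, 0.1057]
eef_rot: [0.001, 0.708, 0.005, -0.706]
contact_force: [-22.7, 1.0, 38.5]
gripper_width: 0.003
```

The lid stopped hard at z=0.1057 (home is 0.106), with the force up to 38 N. I'll hold it briefly, lift off and move toward the near clip, then look.

drive_tool(steps=[{"translation": [0.2, 0, 0], "rotation": [0, 0, 0], "grip": 0}, {"translation": [0.1, 0, 0], "rotation": [0, 0, 0], "grip": 0}, {"translation": [-2, 0, 0], "rotation": [0, 0, 0], "grip": 0}, {"translation": [-3, 0, 0], "rotation": [0, 0, 0], "grip": 0}, {"translation": [-3, 0, 4.5], "rotation": [0, 0, 0], "grip": 0}])

```text
t: 3.6
eef_pos: [0.5287, -0.0004, 0.1824]
eef_rot: [-0.001, -0.706, -0.005, 0.708]
contact_force: [0.2, 0.4, 2.0]
gripper_width: -0.003
```

drive_tool(steps=[{"translation": [0, 0, 3], "rotation": [0, 0, 0], "grip": 0}, {"translation": [0, 0.4, 1.4], "rotation": [0, 0, 0], "grip": 0}, {"translation": [0, 0, 0], "rotation": [0, 0, 0], "grip": 0}, {"translation": [0, 0, 0], "rotation": [0, 0, 0], "grip": 0}, {"translation": [0, 0, 0], "rotation": [0, 0, 0], "grip": 0}])

```text
t: 4.1
eef_pos: [0.4831, -0.0048, 0.1871]
eef_rot: [0.001, 0.709, 0.005, -0.705]
contact_force: [-0.0, -0.1, 0.8]
gripper_width: 0.005
```

```bash
python3 - <<'E'
from cell import manip
import cv2,numpy as np
out=[]
for n,(x,y) in{"scene":(215,150),"side":(195,130)}.items():
    d=manip.get_image(n);np.savez(f"pics/{n}1.npz",**d)
    out.append(cv2.resize(d["img"][y:y+100,x:x+100,::-1],(400,400),interpolation=cv2.INTER_CUBIC))
cv2.imwrite("pics/crop2.png",np.hstack(out));print(manip.get_obs()["eef_pos"],manip.get_obs()["contact_force"])
E
```

```text
[ 0.48308721 -0.00477395  0.1868863 ] [-0.05540841  0.72296678  0.02001315]
```

View pics/crop2.png

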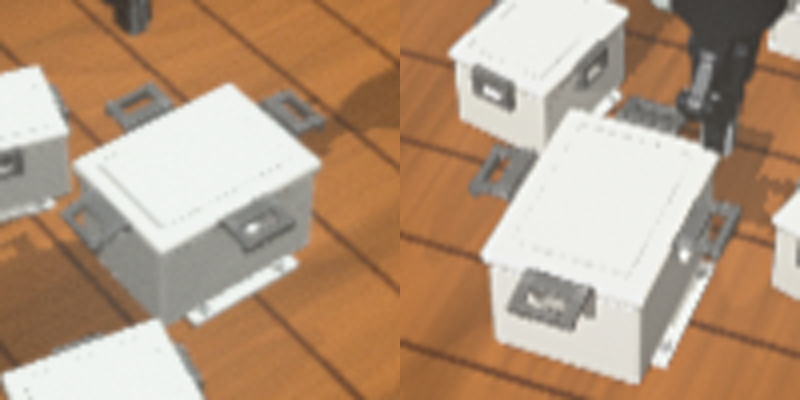

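The lid is down and all four clips still stand out. Near the right-hand clip two look-alike boxes stand close, so I'll check the clearance there while starting the near clip.

```bash
python3 - <<'E'
from fit import *
# smaller boxes' lid corners near right clip, assume z .085
for z in(.07,.09):
  print(z,"A side:",[ray("side1",np.array(u)/4+[195,130],z)[:2].round(3).tolist() for u in((148,67),(228,12),(50,52))],
  "A scene:",[ray("scene1",np.array(u)/4+[215,150],z)[:2].round(3).tolist() for u in((158,322),(5,378))],
  "B scene:",[ray("scene1",np.array(u)/4+[215,150],z)[:2].round(3).tolist() for u in((40,68),(68,130))])
print("clip edges if level z=.1", "right",[ray("scene1",np.array(u)/4+[215,150],.1).round(3).tolist() for u in((65,212),(95,250))],
"left",[ray("side1",np.array(u)/4+[195,130],.1).round(3).tolist() for u in((510,312),(575,328))] )
print("left",[ray("side1",np.array(u)/4+[95,130],.1).round(3).tolist() for u in((510,312),(575,328))],"far",[ray("scene1",np.array(u)/4+[215,150],.1).round(3).tolist() for u in((255,250),(297,228))])
E
```

```text
0.07 A side: [[0.678, -0.158], [0.643, -0.248], [0.761, -0.145]] A scene: [[0.665, -0.114], [0.639, -0.235]] B scene: [[0.359, -0.026], [0.443, -0.051]]
0.09 A side: [[0.669, -0.137], [0.634, -0.226], [0.75, -0.125]] A scene: [[0.678, -0.123], [0.653, -0.241]] B scene: [[0.379, -0.037], [0.462, -0.061]]
clip edges if level z=.1 right [[0.549, -0.121, 0.1], [0.597, -0.124, 0.1]] left [[0.329, 0.014, 0.1], [0.284, 0.012, 0.1]]
left [[0.588, 0.117, 0.1], [0.54, 0.114, 0.1]] far [[0.672, -0.026, 0.1], [0.674, 0.015, 0.1]]
```

drive_tool(steps=[{"translation": [3, 0, 0.4], "rotation": [0, 0, 0], "grip": 0}, {"translation": [2, 0, 0], "rotation": [0, 0, 0], "grip": 0}, {"translation": [0.8, 0, 0], "rotation": [0, 0, 0], "grip": 0}, {"translation": [0.8, 0, 0], "rotation": [0, 0, 0], "grip": 0}, {"translation": [0.8, 0, 0], "rotation": [0, 0, 0], "grip": 0}])

```text
t: 4.7
eef_pos: [0.482, -0.0042, 0.1108]
eef_rot: [0.001, 0.71, 0.005, -0.704]
contact_force: [0.5, 0.2, 0.1]
gripper_width: 0.003
```

drive_tool(steps=[{"translation": [0.9, 0, 0.1], "rotation": [0, 0, 0], "grip": 0}, {"translation": [0.9, 0, 0.1], "rotation": [0, 0, 0], "grip": 0}, {"translation": [0.9, 0, 0], "rotation": [0, 0, 0], "grip": 0}, {"translation": [0.9, 0, 0], "rotation": [0, 0, 0], "grip": 0}, {"translation": [0.8, 0, 0], "rotation": [0, 0, 0], "grip": 0}])

```text
t: 5.2
eef_pos: [0.4793, -0.0039, 0.0642]
eef_rot: [0.001, 0.709, 0.005, -0.705]
contact_force: [-2.6, 0.2, -0.0]
gripper_width: 0.001
```

drive_tool(steps=[{"translation": [0, 0, -0.3], "rotation": [0, 0, 0], "grip": 0}, {"translation": [0, 0, -0.3], "rotation": [0, 0, 0], "grip": 0}, {"translation": [0, 0, -0.3], "rotation": [0, 0, 0], "grip": 0}, {"translation": [0, 0, -0.3], "rotation": [0, 0, 0], "grip": 0}, {"translation": [0, 0, -0.3], "rotation": [0, 0, 0], "grip": 0}])

```text
t: 5.7
eef_pos: [0.485, -0.0035, 0.0607]
eef_rot: [-0.001, -0.699, -0.005, 0.715]
contact_force: [-36.9, -3.0, 28.7]
gripper_width: -0.002
```

drive_tool(steps=[{"translation": [0, 0, 0.5], "rotation": [0, 0, 0], "grip": 0}, {"translation": [0, 0, 1.5], "rotation": [0, 0, 0], "grip": 0}, {"translation": [-3, 0, 1], "rotation": [0, 0, 0], "grip": 0}, {"translation": [-4.5, 0, 0], "rotation": [0, 0, 0], "grip": 0}, {"translation": [-3, 0, 0], "rotation": [0, 1, 0], "grip": 0}])

```text
t: 6.2
eef_pos: [0.4567, -0.0045, 0.1682]
eef_rot: [-0.001, -0.704, -0.005, 0.71]
contact_force: [0.1, -0.4, 0.3]
gripper_width: 0.001
```

```bash
python3 - <<'E'
from cell import manip
import cv2,numpy as np
out=[]
for n,(x,y) in{"scene":(215,150),"side":(195,130)}.items():
    d=manip.get_image(n);np.savez(f"pics/{n}2.npz",**d)
    out.append(cv2.resize(d["img"][y:y+100,x:x+100,::-1],(400,400),interpolation=cv2.INTER_CUBIC))
cv2.imwrite("pics/crop3.png",np.hstack(out));print(manip.get_obs()["eef_pos"],manip.get_obs()["contact_force"],manip.get_obs()["eef_rot"])
E
```

```text
[ 0.45781578 -0.0045335   0.16952733] [ 0.10024739 -0.19013133 -0.71097736] [-0.00095294 -0.70574685 -0.00533142  0.7084434 ]
```

View pics/crop3.png

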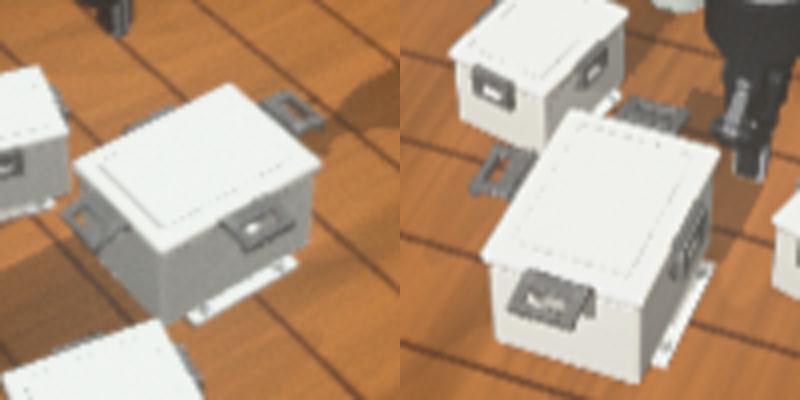

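The near clip at about (690,243) in the right half is now flat on the side. Next is the left (+y) clip.

drive_tool(steps=[{"translation": [0, -2.8, -2.6], "rotation": [0, 0, 0], "grip": 0}, {"translation": [0, -2.8, -2.6], "rotation": [0, 0, 0], "grip": 0}, {"translation": [0, -2.8, -2.6], "rotation": [0, 0, 0], "grip": 0}, {"translation": [0, -2.6, -2.4], "rotation": [0, 0, 0], "grip": 0}, {"translation": [1, 0, 0], "rotation": [0, 0, 0], "grip": 0}])

```text
t: 6.8
eef_pos: [0.5647, 0.1104, 0.1605]
eef_rot: [-0.0, 0.708, 0.005, -0.706]
contact_force: [0.1, -0.5, -0.7]
gripper_width: -0.001
```

drive_tool(steps=[{"translation": [3, 0, 0], "rotation": [0, 0, 0], "grip": 0}, {"translation": [1, 0, 0], "rotation": [0, 0, 0], "grip": 0}, {"translation": [0, 0, 0], "rotation": [0, 0, 0], "grip": 0}, {"translation": [0, 0, 0], "rotation": [0, 0, 0], "grip": 0}, {"translation": [0, 0, 0], "rotation": [0, 0, 0], "grip": 0}])

```text
t: 7.3
eef_pos: [0.5645, 0.1101, 0.1175]
eef_rot: [0.0, 0.708, 0.004, -0.707]
contact_force: [0.1, 0.4, -0.3]
gripper_width: 0.002
```

drive_tool(steps=[{"translation": [0.4, 0.6, 0.3], "rotation": [0, 0, 0], "grip": 0}, {"translation": [0.9, 0, 0], "rotation": [0, 0, 0], "grip": 0}, {"translation": [0.9, 0, 0], "rotation": [0, 0, 0], "grip": 0}, {"translation": [0.9, 0, 0], "rotation": [0, 0, 0], "grip": 0}, {"translation": [0.9, 0, 0], "rotation": [0, 0, 0], "grip": 0}])

```text
t: 7.8
eef_pos: [0.563, 0.1038, 0.0782]
eef_rot: [-0.001, 0.71, 0.005, -0.704]
contact_force: [-0.5, 5.2, 5.1]
gripper_width: 0.001
```

drive_tool(steps=[{"translation": [0.9, 0, 0], "rotation": [0, 0, 0], "grip": 0}, {"translation": [0.4, 0, 0], "rotation": [0, 0, 0], "grip": 0}, {"translation": [0, 0.2, 0], "rotation": [0, 0, 0], "grip": 0}, {"translation": [0, 0.3, 0], "rotation": [0, 0, 0], "grip": 0}, {"translation": [0, 0.3, 0], "rotation": [0, 0, 0], "grip": 0}])

```text
t: 8.3
eef_pos: [0.5632, 0.1004, 0.0619]
eef_rot: [-0.002, 0.71, 0.007, -0.704]
contact_force: [-2.9, 35.4, 10.1]
gripper_width: -0.003
```

drive_tool(steps=[{"translation": [0, 0.3, 0], "rotation": [0, 0, 0], "grip": 0}, {"translation": [0, 0.3, 0], "rotation": [0, 0, 0], "grip": 0}, {"translation": [0, -0.5, 0], "rotation": [0, 0, 0], "grip": 0}, {"translation": [0, -1.5, 0], "rotation": [0, 0, 0], "grip": 0}, {"translation": [-3, -1, 0], "rotation": [0, 0, 0], "grip": 0}])

```text
t: 8.8
eef_pos: [0.5604, 0.131, 0.089]
eef_rot: [-0.005, 0.708, 0.011, -0.706]
contact_force: [-0.4, -0.4, -0.3]
gripper_width: -0.003
```

drive_tool(steps=[{"translation": [-4.5, 0, 0], "rotation": [0, 0, 0], "grip": 0}, {"translation": [-2, 2, -3.3], "rotation": [0, 0, 0], "grip": 0}, {"translation": [0, 3.5, -3.3], "rotation": [0, 0, 0], "grip": 0}, {"translation": [0, 3.5, -3.1], "rotation": [0, 0, 0], "grip": 0}, {"translation": [0, 3.5, 0], "rotation": [0, 0, 0], "grip": 0}])

```text
t: 9.3
eef_pos: [0.662, 0.0091, 0.1569]
eef_rot: [-0.001, 0.709, 0.013, -0.705]
contact_force: [-0.2, -0.4, -1.0]
gripper_width: -0.0
```

drive_tool(steps=[{"translation": [2, 0, 0], "rotation": [0, 0, 0], "grip": 0}, {"translation": [1, 0, 0], "rotation": [0, 0, 0], "grip": 0}, {"translation": [0, 0, 0], "rotation": [0, 0, 0], "grip": 0}, {"translation": [0, 0, 0], "rotation": [0, 0, 0], "grip": 0}, {"translation": [0, 0, 0], "rotation": [0, 0, 0], "grip": 0}])

```text
t: 9.8
eef_pos: [0.6625, 0.007, 0.1249]
eef_rot: [-0.002, 0.708, 0.011, -0.706]
contact_force: [-0.1, 0.4, 0.8]
gripper_width: 0.005
```

```bash
python3 - <<'E'
from cell import manip
import cv2,numpy as np
out=[]
for n,(x,y) in{"scene":(215,150),"side":(195,130)}.items():
    d=manip.get_image(n);np.savez(f"pics/{n}3.npz",**d)
    out.append(cv2.resize(d["img"][y:y+100,x:x+100,::-1],(400,400),interpolation=cv2.INTER_CUBIC))
cv2.imwrite("pics/crop4.png",np.hstack(out));print(manip.get_obs()["eef_pos"],manip.get_obs()["contact_force"],manip.get_obs()["eef_rot"])
E
```

```text
[0.66267966 0.00696377 0.12513386] [0.54786155 0.1133197  0.34215391] [-0.00189004  0.70869916  0.01074326 -0.70542648]
```

View pics/crop4.png

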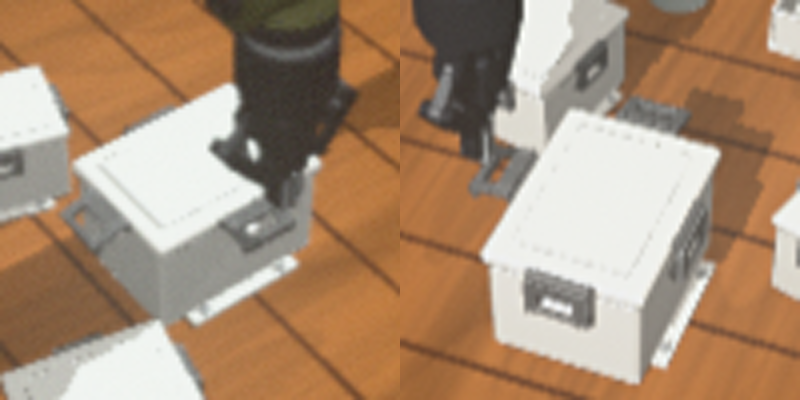

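The left clip at about (558,297) is flat, and the finger is above the far clip. Now I'll close the far clip.

drive_tool(steps=[{"translation": [1.0, 0, 0.5], "rotation": [0, 0, 0], "grip": 0}, {"translation": [1.0, 0, 0], "rotation": [0, 0, 0], "grip": 0}, {"translation": [0.9, 0, 0], "rotation": [0, 0, 0], "grip": 0}, {"translation": [0.9, 0, 0], "rotation": [0, 0, 0], "grip": 0}, {"translation": [0.9, 0, 0], "rotation": [0, 0, 0], "grip": 0}])

```text
t: 10.4
eef_pos: [0.6587, 0.0083, 0.077]
eef_rot: [-0.001, 0.711, 0.011, -0.704]
contact_force: [1.5, -0.0, 1.6]
gripper_width: -0.004
```

drive_tool(steps=[{"translation": [0.9, 0, 0], "rotation": [0, 0, 0], "grip": 0}, {"translation": [0.5, 0, 0], "rotation": [0, 0, 0], "grip": 0}, {"translation": [0, 0, 0.3], "rotation": [0, 0, 0], "grip": 0}, {"translation": [0, 0, 0.3], "rotation": [0, 0, 0], "grip": 0}, {"translation": [0, 0, 0.3], "rotation": [0, 0, 0], "grip": 0}])

```text
t: 10.9
eef_pos: [0.6523, 0.0084, 0.0592]
eef_rot: [-0.002, 0.713, 0.011, -0.701]
contact_force: [24.2, 0.5, -4.5]
gripper_width: 0.002
```

drive_tool(steps=[{"translation": [0, 0, 0.3], "rotation": [0, 0, 0], "grip": 0}, {"translation": [0, 0, 0.3], "rotation": [0, 0, 0], "grip": 0}, {"translation": [0, 0, 0.3], "rotation": [0, 0, 0], "grip": 0}, {"translation": [0, 0, 0.2], "rotation": [0, 0, 0], "grip": 0}, {"translation": [0, 0, 0.2], "rotation": [0, 0, 0], "grip": 0}])

```text
t: 11.4
eef_pos: [0.6526, 0.0075, 0.0634]
eef_rot: [-0.002, 0.727, 0.01, -0.687]
contact_force: [20.7, 0.1, -6.1]
gripper_width: -0.004
```

drive_tool(steps=[{"translation": [0, 0, -0.6], "rotation": [0, 0, 0], "grip": 0}, {"translation": [0, 0, -2], "rotation": [0, -1.5, 0], "grip": 0}, {"translation": [-3, 0, -1], "rotation": [0, -1.5, 0], "grip": 0}, {"translation": [-4.5, 0, 0], "rotation": [0, 0, 0], "grip": 0}, {"translation": [-3, 0, 0], "rotation": [0, 0, 0], "grip": 0}])

```text
t: 11.9
eef_pos: [0.6856, 0.0063, 0.1651]
eef_rot: [0.002, -0.703, -0.01, 0.711]
contact_force: [-0.2, -0.2, -0.4]
gripper_width: -0.001
```

```bash
python3 - <<'E'
from cell import manip
import cv2,numpy as np
out=[]
for n,(x,y) in{"scene":(215,150),"side":(195,130)}.items():
    d=manip.get_image(n);np.savez(f"pics/{n}4.npz",**d)
    out.append(cv2.resize(d["img"][y:y+100,x:x+100,::-1],(400,400),interpolation=cv2.INTER_CUBIC))
cv2.imwrite("pics/crop5.png",np.hstack(out));print(manip.get_obs()["eef_pos"],manip.get_obs()["contact_force"],manip.get_obs()["eef_rot"])
E
```

```text
[0.68668228 0.00623844 0.16753431] [-0.6420665  -0.17767161  1.15705474] [ 0.00157705 -0.70463037 -0.0098965   0.70950378]
```

View pics/crop5.png

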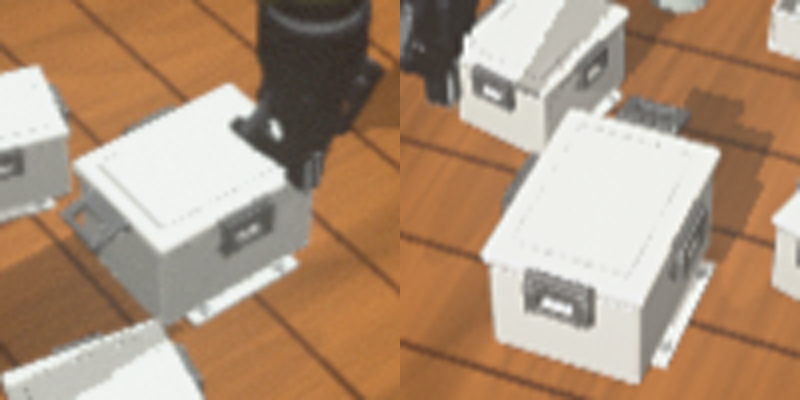

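The far clip at about (246,229) is flat too. The right (-y) clip is the last one.

drive_tool(steps=[{"translation": [0, 3, 3.2], "rotation": [0, 0, 0], "grip": 0}, {"translation": [0, 3, 3.2], "rotation": [0, 0, 0], "grip": 0}, {"translation": [0, 3, 3.2], "rotation": [0, 0, 0], "grip": 0}, {"translation": [0, 2.9, 3.0], "rotation": [0, 0, 0], "grip": 0}, {"translation": [1, 0, 0], "rotation": [0, 0, 0], "grip": 0}])

```text
t: 12.5
eef_pos: [0.5555, -0.1165, 0.1514]
eef_rot: [0.001, -0.702, -0.011, 0.712]
contact_force: [-0.1, -0.0, 0.5]
gripper_width: 0.001
```

drive_tool(steps=[{"translation": [3, 0, 0], "rotation": [0, 0, 0], "grip": 0}, {"translation": [0.6, 0, 0], "rotation": [0, 0, 0], "grip": 0}, {"translation": [0, 0, 0], "rotation": [0, 0, 0], "grip": 0}, {"translation": [0, 0, 0], "rotation": [0, 0, 0], "grip": 0}, {"translation": [0, 0, 0], "rotation": [0, 0, 0], "grip": 0}])

```text
t: 13.0
eef_pos: [0.5541, -0.1152, 0.1127]
eef_rot: [0.002, -0.701, -0.012, 0.714]
contact_force: [0.2, 0.0, -0.5]
gripper_width: -0.002
```

drive_tool(steps=[{"translation": [0.4, -0.2, -0.7], "rotation": [0, 0, 0], "grip": 0}, {"translation": [0.9, 0, 0], "rotation": [0, 0, 0], "grip": 0}, {"translation": [0.9, 0, 0], "rotation": [0, 0, 0], "grip": 0}, {"translation": [0.9, 0, 0], "rotation": [0, 0, 0], "grip": 0}, {"translation": [0.9, 0, 0], "rotation": [0, 0, 0], "grip": 0}])

```text
t: 13.5
eef_pos: [0.5638, -0.1139, 0.0736]
eef_rot: [-0.0, -0.703, -0.01, 0.711]
contact_force: [-0.5, -11.0, 8.1]
gripper_width: -0.005
```

drive_tool(steps=[{"translation": [0.6, 0, 0], "rotation": [0, 0, 0], "grip": 0}, {"translation": [0.2, -0.2, 0], "rotation": [0, 0, 0], "grip": 0}, {"translation": [0, -0.3, 0], "rotation": [0, 0, 0], "grip": 0}, {"translation": [0, -0.3, 0], "rotation": [0, 0, 0], "grip": 0}, {"translation": [0, -0.3, 0], "rotation": [0, 0, 0], "grip": 0}])

```text
t: 14.0
eef_pos: [0.563, -0.1105, 0.063]
eef_rot: [-0.003, -0.704, -0.005, 0.711]
contact_force: [-0.5, -32.8, -0.7]
gripper_width: -0.003
```

drive_tool(steps=[{"translation": [0, -0.3, 0], "rotation": [0, 0, 0], "grip": 0}, {"translation": [0, -0.3, 0], "rotation": [0, 0, 0], "grip": 0}, {"translation": [0, 0.6, 0], "rotation": [0, 0, 0], "grip": 0}, {"translation": [0, 1.5, 0], "rotation": [0, 0, 0], "grip": 0}, {"translation": [-3, 0.5, 0], "rotation": [0, 0, 0], "grip": 0}])

```text
t: 14.5
eef_pos: [0.5613, -0.1373, 0.0897]
eef_rot: [-0.005, -0.702, -0.002, 0.712]
contact_force: [0.2, 0.3, 0.4]
gripper_width: -0.001
```

drive_tool(steps=[{"translation": [-4.5, 0, 0], "rotation": [0, 0, 0], "grip": 0}, {"translation": [-4.5, 0, 0], "rotation": [0, 0, 0], "grip": 0}, {"translation": [-2, 3, 3.5], "rotation": [0, 0, 0], "grip": 0}, {"translation": [0, 3, 3.5], "rotation": [0, 0, 0], "grip": 0}, {"translation": [0, 0, 0], "rotation": [0, 0, 0], "grip": 0}])

```text
t: 15.0
eef_pos: [0.4928, -0.2002, 0.207]
eef_rot: [-0.006, -0.703, -0.003, 0.712]
contact_force: [-0.6, -0.4, 0.7]
gripper_width: 0.004
```

```bash
python3 - <<'E'
from cell import manip
import cv2,numpy as np
out=[]
for n,(x,y) in{"scene":(215,150),"side":(195,130)}.items():
    d=manip.get_image(n);np.savez(f"pics/{n}5.npz",**d)
    out.append(cv2.resize(d["img"][y:y+100,x:x+100,::-1],(400,400),interpolation=cv2.INTER_CUBIC))
cv2.imwrite("pics/crop6.png",np.hstack(out));print(manip.get_obs()["eef_pos"],manip.get_obs()["contact_force"])
E
```

```text
[ 0.49493026 -0.19833181  0.20660075] [ 0.36221761 -0.9509591  -0.28509311]
```

View pics/crop6.png

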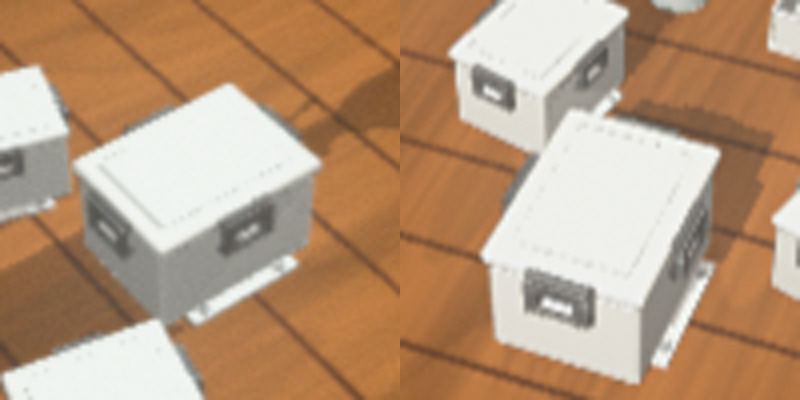

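All four clips lie flat: right (108,230) and far (246,229) in the left half, left (558,297) and near (692,243) in the right half. The lid corners are where they were after pressing. The arm is clear, so I'm handing in.

```bash
python3 -c "
from cell import manip
print(manip.job_done())"
```

```text
the job is handed in; nothing more can be done
None
```

The box is closed. I pressed the lid home with all four clips still open, then snapped the near, left, far and right clips shut in that order. I handed the job in at about 15 s, with the arm lifted clear.

- **Lid:** it stopped hard with the fingertips at z = 0.1057 m (home is 0.106 m). In the last picture its corners were where they were right after pressing.
- **Clips:** the last pictures, taken about 0.7 s after the last clip was released, showed all four flat against the sides and staying there.
- **Forces:** the highest force I read was about 47 N, when the near clip was pushed home. Readings came only at the end of each move, so short peaks in between were not seen. With the arm clear, the force read about 1 N.
- **Disagreements:** pushing the near clip home showed an unexpected 29 N upward force. The tool tilted about 3° while pushing the far clip. Both clips were confirmed shut afterwards.
- **Other items:** the arm never came near the spray bottle, canister or tray, but I did not measure their positions again at the end.

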